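# Ease a heavy rolling organizer round the nail jar into its bay

### The arm

A 6-joint arm with a two-finger parallel gripper is mounted at the origin on the work surface. World frame = base frame: x ahead of the robot, y to its left, z up, the work surface at z = 0. Lengths are in m, angles in rad, forces in N, time in s.
With the tool pointing down it reaches from about 0.4 to 0.925 m from the base axis. Payload 12.5 kg.
Tool frame: the origin (TCP) lies midway between the tips of the shut fingers; the grasp point (between the pads) lies 19 mm behind it; z points along the fingers, y is the line along which they close (so a half turn about z gives the same grasp; the last joint's range is limited). The gripper opens to 95 mm and grips with 3 to 60 N. Pads are 20 mm wide; open, the fingers measure 119 mm over their backs; the gripper's body (75 mm by 180 mm) begins 59 mm behind the grasp point.
Start: joints at [1.074, 0.491, 1.559, -0, 1.092, -0.106], TCP at [0.238, 0.578, 0.215] pointing down, gripper open.
Joint ranges: [-3.1, 3.1], [-0.84, 2.19], [0.05, 2.79], [-1.13, 4.28], [0.06, 2.93], [-2.69, 2.69]. Speed limits (rad/s): [2.22, 2.22, 2.79, 3.14, 3.14, 3.14].

### API

Orientations are given as a rotation vector (axis times angle).
In Python, from workcell import bot gives the robot as it stands. The module is installed in compiled form; this text tells all that it offers.
- The arm moves only by the shell command python3 -m pendant 'ROWS' [FORCE]. ROWS is text: rows parted by semicolons, each of 7 numbers parted by spaces: the shift along the tool's x, y, z in mm, then the turn, a rotation vector about the tool's x, y, z in degrees, then the opening, from -1 (shut) to 1 (fully open). A call has 1 to 20 rows; each row shifts and turns the commanded pose from where the row before left it, along the tool's axes as they then stand; what a row does not reach is not made up. A row lasts 1/10 s, in which the tool goes at most 50 mm and 8.59 degrees, less where a joint would pass 70% of its speed; a pose out of reach is approached as far as the arm can. A call is refused whole if a number of a shift passes 50 or a number of a turn 8.59, either way. A call with a gripper value outside its range is refused whole. The fingers move at their own pace and stop on an object; FORCE is the grip in N (left out, the last holds). Time passes only in rows, so rows that do not move let the fingers close. It gives the time, the measured TCP pose, the force, the opening and the grip force at its end, in the units of the state.
- bot.observe(): the state, without advancing time (a new reading comes with each control period).
- bot.camera(name): name is "scene" or "top" or "wrist"; returns the picture (420x560x3 uint8, red, green, blue); there is no depth.
- bot.camera_info(name): a dict with "vfov" (degrees; the focal length in pixels is half the picture's height over the tangent of half this angle, whatever the lens; pixels are square), "cx", "cy" (the principal point, pixels), "k1" (the pictures are not rectified: a ray, as slopes to the right and down, at radius r is drawn at 1 + k1 r^2 times it, then the intrinsics apply), "rvec" (rotation vector, rad) and "tvec" (3), from world to camera coordinates, as OpenCV has them; the wrist camera has in their place "tool_from_camera" (4x4, takes a point from camera to tool coordinates, whose origin is the TCP and whose axes are the flange's). Camera axes: x right, y down, z forward; pixel columns grow to the right and rows downward; lengths in m; the calibration is good to about 2 mm. A picture is of the moment at which its call begins: read the wrist's pose just before it. camera_info takes no time and is no camera call.
- bot.sign_off(): hands the job in; it is judged then, once.
The state is a dict: "time": time; "qpos": joint angles; "dq": joint speeds; "effort": joint torques, N m; "ee_pos": TCP position; "tcp_rot": TCP orientation; "contact_force": force on the tool from outside, world axes, zero at the start; "moment": the same for the moment, N m; "width": finger opening in m; "grasp_force": force on a finger pad.
Only numpy, scipy, OpenCV 4.12 (cv2) and the standard library are available. Lean on these libraries where they do the work, as an engineer would, in place of code of your own. Each camera call takes 0.05 s, during which the arm holds its last target. There are 200 camera calls.

### The job

The heavy round organizer rolls freely on ball casters: with closed fingertips against its springy bumper hoop, push it along gently and steadily, never losing touch and never shoving hard, round the robot's side of the glass jar of nails and through the open mouth of the low U-shaped bay. Let your fingertips follow the curved hoop as it takes the bend, ease off so that it comes to rest fully home in the middle of the bay without bumping the kerb, then back away; leave the jar where it stands.

Things in the scene. Friction and masses are not known exactly. Their poses are not given: they have to be found in the camera images.
- organizer: heavy round organizer, grey lid 114 mm across with its top 85 mm above the table, clear side, black base, on four ball casters; a black bumper hoop surrounds it. Origin on its axis at table level, z up; yaw does not matter. Rolls any way, drag 10 N per m/s, almost no dry friction; with hoop 4.5 kg nominal (true 0.95 to 1.4 times that), so it coasts, time constant about 0.45 to 0.65 s.
- hoop: round black rubber bumper hoop round the organizer: a 24 mm thick tube, 180 mm across outside, its centre line 50 mm above the table, carried on springs. Push on its outside with the fingertips down at about 40 mm above the table. Origin at its centre at table level, on the organizer's axis when free. It gives 3.3 mm per N (300 N/m, all ways alike) up to its stop at 18 mm (5.4 N).
- organizer_lid (a point): centre of the organizer's lid, 85 mm above the table. Gentle and steady pushing means 0.3 to 5 N with the organizer rolling at 0.05 to 0.2 m/s, kept up without a break on the way up to the bend and again round it; bottoming the hoop hard (over 20 N) or rolling faster than 0.3 m/s is a shove.
- bay: heavy (8 kg) U-shaped grey steel kerb, 30 mm high, 16 mm thick, to stay in place; mouth open to its own -x (towards the robot). Origin at table level, where the organizer's centre belongs (fully home: within 20 mm). Inner side faces at y = -112 and +112 mm, from x = -40 to +110 mm; inner back face at x = +110 mm. The flat mat inside does not hinder rolling.
- nail_jar: loose upright glass jar of nails, steel lid, 76 mm across, 100 mm high, 0.8 kg; origin on its axis at table level. It blocks the straight way from organizer to bay; the free way passes on the robot's side of it (its -x).

How it is judged:
On the way, in this order (a step that is already met when the one before it is completed fails the run):
1. the fingers push the organizer gently and steadily on the leg before the bend (0.05 to 8 N, rolling at 0.03 to 0.25 m/s, for 0.8 s without a break, more than 0.15 m short of home along the bay's y) (contact force between the fingers and organizer between 0.05 and 8 N and linear speed of organizer between 0.03 and 0.25 m/s and y of organizer in the frame of bay below -0.15 m), for 0.8 s.
2. the fingers still push it gently and steadily round the bend and beyond (same band, 1.2 s without a break, less than 0.15 m from home along the bay's y) (contact force between the fingers and organizer between 0.05 and 8 N and linear speed of organizer between 0.03 and 0.25 m/s and y of organizer in the frame of bay above -0.15 m), for 1.2 s.
At the end, for the whole second after the job is handed in: the organizer stands at rest (under 20 mm/s), its centre within 25 mm of the bay's origin; the jar stands upright within 15 mm of where it was (horizontal distance between organizer and bay below 0.025 m and linear speed of organizer below 0.02 m/s and distance of nail_jar from where it was at the start of the episode below 0.015 m and angle between nail_jar's own z axis and vertical below 0.1 rad); the robot touches nothing.
It fails at once if the robot presses the organizer or its hoop with more than 22 N (contact force between any of the arm, the fingers and organizer above 22 N).
It fails at once if the organizer rolls faster than 0.32 m/s (linear speed of organizer above 0.32 m/s).
It fails at once if the organizer or its hoop bumps the kerb with more than 10 N (contact force between organizer and bay above 10 N).
It fails at once if the jar is disturbed (distance of nail_jar from where it was at the start of the episode above 0.015 m or angle between nail_jar's own z axis and vertical above 0.2 rad).
It fails at once if the kerb is pushed out of place (distance of bay from where it was at the start of the episode above 0.01 m).
It also fails if it takes over 51 s, if anything falls off the work surface, if the arm or the gripper's body presses on something with over 40 N, if the wrist force passes 120 N, or if a joint passes its speed limit or range.

## Working session

There is one attempt and no reset: what is moved stays moved. The work goes in short steps, Python scripts to look and compute and a shell command to move; the robot and the scene stay as the last step left them, time stands still between calls to the robot, and variables do not carry over. Pictures are saved under pics/ and viewed, at most 10 in all, crops included, and the job is handed in when it is done.

```bash
mkdir -p pics; cat > h.py <<'E'
import numpy as np, cv2
from workcell import bot
def snap(name,fn):
    im=bot.camera(name); cv2.imwrite('pics/'+fn,im[:,:,::-1]); return im
def ray(name,u,v):
    i=bot.camera_info(name); f=210/np.tan(np.radians(i['vfov'])/2)
    d=np.array([(u-i['cx'])/f,(v-i['cy'])/f]); s=d.copy()
    for _ in range(30): s=d/(1+i['k1']*(s@s))
    R=cv2.Rodrigues(np.array(i['rvec'],float))[0]; t=np.array(i['tvec'],float)
    return -R.T@t, R.T@np.array([s[0],s[1],1])
def onz(name,u,v,z):
    o,d=ray(name,u,v); return o+d*(z-o[2])/d[2]
def proj(name,P):
    i=bot.camera_info(name); f=210/np.tan(np.radians(i['vfov'])/2)
    R=cv2.Rodrigues(np.array(i['rvec'],float))[0]; p=np.atleast_2d(P)@R.T+np.array(i['tvec'])
    s=p[:,:2]/p[:,2:]; r2=(s**2).sum(1,keepdims=True); return s*(1+i['k1']*r2)*f+[i['cx'],i['cy']]
def tri(pts):
    A=np.zeros((3,3));b=np.zeros(3)
    for n,u,v in pts:
        o,d=ray(n,u,v); d=d/np.linalg.norm(d); M=np.eye(3)-np.outer(d,d); A+=M;b+=M@o
    return np.linalg.solve(A,b)
E
python3 - <<'E'
from h import *
snap('top','top0.png');snap('scene','scene0.png')
print(bot.observe())
for n in('top','scene'):print(bot.camera_info(n))
E
```

```text
{'time': 0.1, 'qpos': array([ 1.07440356e+00,  4.91472795e-01,  1.55939922e+00, -1.32788977e-05,
        1.09170294e+00, -1.05612305e-01]), 'dq': array([-5.59723018e-05, -1.66890838e-03, -3.50628139e-03,  3.74454328e-04,
        2.52846857e-04, -1.49918456e-03]), 'effort': array([ 2.53993014e-03, -6.13624048e+01, -2.58605397e+01,  6.93832571e-02,
        4.69840458e-02, -4.57227975e-05]), 'ee_pos': array([0.23795175, 0.57769099, 0.21413295]), 'tcp_rot': array([-6.09874328e-01, -3.08154124e+00,  1.47898016e-03]), 'contact_force': array([-0.22676177,  0.01392562,  0.45253769]), 'moment': array([-0.05972362,  0.0100561 , -0.02863302]), 'grasp_force': 0.0, 'width': 0.09510811606029408}
{'vfov': 53.35037148150836, 'cx': 281.82363464775455, 'cy': 215.17912338231636, 'k1': -0.0643948961945512, 'rvec': array([ 2.15601927, -2.12885863,  0.20067049]), 'tvec': array([-0.10103306,  0.60262709,  0.88875072])}
{'vfov': 51.26296968380903, 'cx': 273.0702555563767, 'cy': 205.506317051764, 'k1': -0.08739442915162442, 'rvec': array([ 1.98993272,  1.84372348, -0.47691939]), 'tvec': array([ 0.01116404, -0.49986601,  1.14034007])}
```

View pics/top0.png

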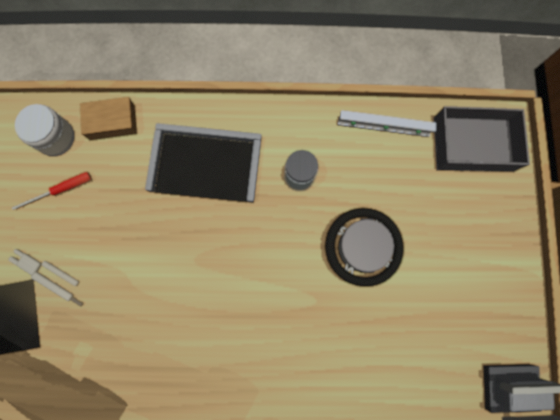

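View pics/scene0.png

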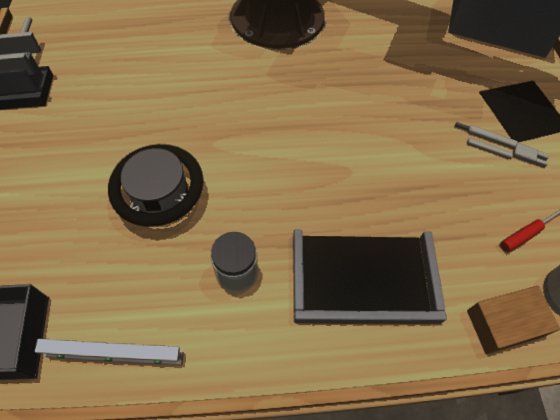

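The top view shows the organizer lid at about (368,246) and its hoop centre at (365,246). The jar lid is at (302,162), and the bay is at about (148–261, 126–201) with its mouth facing the bottom of the picture (the robot). In the scene view the lid is at (154,174), the jar lid at (234,254), and the bay spans (294–444, 230–322).

```bash
python3 - <<'E'
from h import *
print('lid',tri([('top',368,245.5),('scene',153,174)]))
print('jar lid',tri([('top',302,162),('scene',234,253)]))
for n,u,v in [('top',365,246.5),('scene',156,184)]: print('hoop@50',onz(n,u,v,.05))
for n,u,v in [('top',368,245.5),('scene',153,174)]: print('lid@85',onz(n,u,v,.085))
for n,u,v in [('top',302,162),('scene',234,253)]: print('jar@100',onz(n,u,v,.1))
t=cv2.imread('pics/top0.png');s=cv2.imread('pics/scene0.png')
a=cv2.resize(t[110:215,135:275],None,fx=5,fy=5,interpolation=cv2.INTER_CUBIC)
b=cv2.resize(s[220:330,280:460],None,fx=4,fy=4,interpolation=cv2.INTER_CUBIC)
cv2.imwrite('pics/c1.png',a);cv2.imwrite('pics/c2.png',b)
E
```

```text
lid [ 0.5350066  -0.27806302  0.07798266]
jar lid [ 0.71329288 -0.1331975   0.10268627]
hoop@50 [ 0.53563614 -0.28062123  0.05      ]
hoop@50 [ 0.53914058 -0.2753892   0.05      ]
lid@85 [ 0.53452048 -0.27950754  0.085     ]
lid@85 [ 0.54019012 -0.27314088  0.085     ]
jar@100 [ 0.71410251 -0.13528503  0.1       ]
jar@100 [ 0.71220247 -0.13142662  0.1       ]
```

View pics/c1.png

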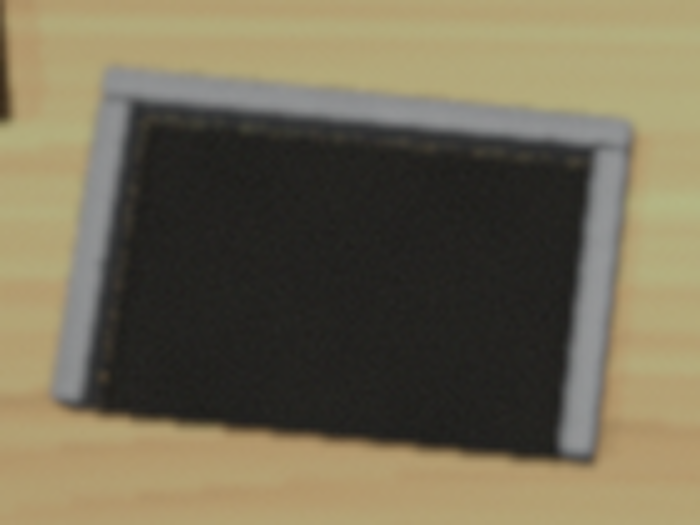

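View pics/c2.png

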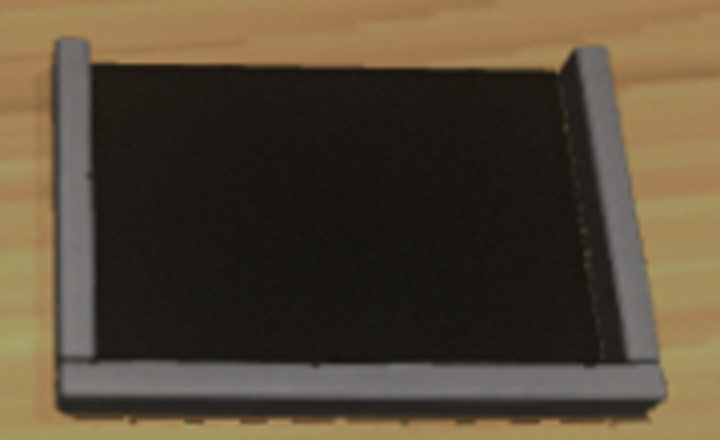

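The crops show the kerb's upper edges clearly, so I'll fit the bay pose to its corners.

```bash
python3 - <<'E'
from h import *
from scipy.optimize import least_squares
M={'oTL':(126,128),'oTR':(126,-128),'oBR':(-40,-128),'oBL':(-40,128),'iTL':(110,112),'iTR':(110,-112),'iBL':(-40,112),'iBR':(-40,-112)}
T={'oTL':(107,67),'oTR':(632,118),'oBR':(595,458),'oBL':(55,400),'iTL':(130,100),'iTR':(595,148),'iBL':(82,403),'iBR':(560,455)}
S={'oBR':(57,40),'iBR':(89,40),'iBL':(582,48),'oBL':(607,48),'oTR':(60,397),'oTL':(664,400),'iTR':(95,358),'iTL':(625,360)}
def fit(D):
    def res(p,d=0):
        r=[]
        for n,X,sc,o in D:
            c,s=np.cos(p[2]),np.sin(p[2])
            P=np.array([[p[0]+(c*M[k][0]-s*M[k][1])/1e3,p[1]+(s*M[k][0]+c*M[k][1])/1e3,p[3]] for k in X])
            uv=(np.array(list(X.values()))+.5)/sc-.5+o
            r.append(proj(n,P)-uv)
        return np.concatenate(r).ravel()
    q=least_squares(res,[.7,.08,0,.03]); print(q.x.round(4),np.abs(q.fun).max().round(2),np.sqrt((q.fun**2).mean()))
a=('top',T,5,np.array([135,110]));b=('scene',S,4,np.array([280,220]))
fit([a]);fit([b]);fit([a,b])
E
```

```text
[ 0.6924  0.0965 -0.0905  0.0253] 0.91 0.35829814324188347
[ 0.6913  0.0995 -0.0954  0.0245] 2.09 0.6996587704565901
[ 0.6921  0.098  -0.0936  0.0264] 2.49 0.7103335556430237
```

The bay is at about (0.692, 0.098) with yaw −5.4°, the organizer at about (0.536, −0.278) and the jar at (0.713, −0.133), all consistent with the given sizes. Next I'll swing the shut gripper over to the organizer's right side, with tool x facing +y.

```bash
python3 -m pendant '-45.7 -13 0 0 0 3 -1;-45.7 -13 0 0 0 3 -1;-45.7 -13 0 0 0 3 -1;-45.7 -13 0 0 0 3 -1;-45.7 -13 0 0 0 3 -1;-45.7 -13 0 0 0 3 -1;-45.7 -13 0 0 0 3 -1;-45.7 -13 0 0 0 3 -1;-45.7 -13 0 0 0 3 -1;-45.7 -13 0 0 0 3 -1;-45.7 -13 0 0 0 3 -1;-45.7 -13 0 0 0 3 -1;-45.7 -13 0 0 0 3 -1;-45.7 -13 0 0 0 3 -1;-45.7 -13 0 0 0 3 -1;-45.7 -13 0 0 0 3 -1;-45.7 -13 0 0 0 3 -1;-45.7 -13 0 0 0 3 -1;-45.7 -13 0 0 0 3 -1;-45.7 -13 0 0 0 3 -1' 20
python3 -m pendant '-45.7 -13 0 0 0 3 -1;-45.7 -13 0 0 0 3 -1;-45.7 -13 0 0 0 3 -1;-45.7 -13 0 0 0 3 -1;0 0 0 0 0 0 -1'
python3 - <<'E'
from h import *
s=bot.observe(); R=cv2.Rodrigues(s['tcp_rot'])[0]; print(s['ee_pos'],R.round(3),s['qpos'],s['width'],s['time'],s['contact_force'])
snap('top','top1.png')
E
```

```text
time: 2.1
ee_pos: [0.5957, -0.258, 0.2142]
tcp_rot: [-2.071, -2.361, 0.0]
contact_force: [0.5, 0.3, -0.5]
width: 0.0002
grasp_force: 0.0
time: 2.6
ee_pos: [0.5516, -0.4462, 0.2135]
tcp_rot: [-2.312, -2.127, 0.001]
contact_force: [-0.7, 0.6, -0.1]
width: 0.0003
grasp_force: 0.0
[ 0.55159797 -0.44622298  0.2134635 ] [[ 0.083  0.997 -0.001]
 [ 0.997 -0.083 -0.   ]
 [-0.    -0.001 -1.   ]] [-7.72888460e-01  6.17088051e-01  1.32680664e+00 -8.71420804e-04
  1.19817850e+00 -6.89282908e-01] 0.00026662737101734496 2.6 [-0.72500125  0.60422947 -0.1489665 ]
```

View pics/top1.png

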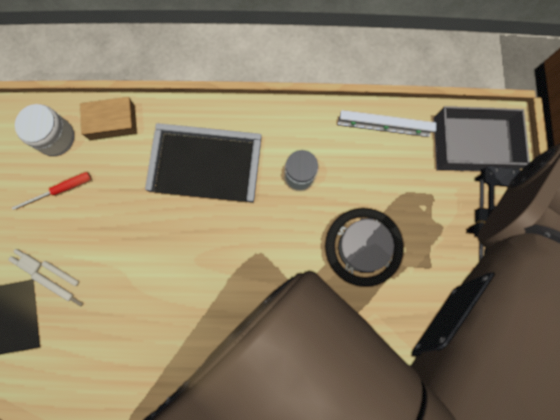

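The path is clear: the gripper is at (0.552, −0.446), and the hoop centre is visible at (365,246). I'll build a hoop locator (silhouette hull against a projected torus) and a small push simulation to shape the motion.

```bash
cat >> h.py <<'E'
B=np.array([.692,.098]); YB=-.0935
RB=np.array([[np.cos(YB),-np.sin(YB)],[np.sin(YB),np.cos(YB)]])
a,b=np.meshgrid(np.linspace(0,2*np.pi,72),np.linspace(0,2*np.pi,16))
TOR=np.c_[((.078+.012*np.cos(b))*np.cos(a)).ravel(),((.078+.012*np.cos(b))*np.sin(a)).ravel(),(.05+.012*np.sin(b)).ravel()]
def cen(pts):
    m=cv2.moments(cv2.convexHull(pts.astype(np.float32))); return np.array([m['m10'],m['m01']])/m['m00'],m['m00']
def locate(name,g,im=None,win=60):
    im=bot.camera(name) if im is None else im
    c0=proj(name,[[*g,.05]])[0].astype(int)
    m=(im.max(2)<45).astype(np.uint8); w=np.zeros_like(m); w[max(0,c0[1]-win):c0[1]+win,max(0,c0[0]-win):c0[0]+win]=1
    n,l,st,_=cv2.connectedComponentsWithStats(m*w); k=1+st[1:,4].argmax()
    v,u=np.where(l==k); c,A=cen(np.c_[u,v]); g=np.array(g,float)
    for _ in range(6):
        f=lambda q:cen(proj(name,TOR+[q[0],q[1],0]))
        p,A2=f(g); J=np.c_[f(g+[.001,0])[0]-p,f(g+[0,.001])[0]-p]/.001; g=g+np.linalg.solve(J,c-p)
    return g,A/A2   # area ratio ~1 if unoccluded
def inbay(p): return RB.T@(np.array(p)-B)
E
python3 - <<'E'
from h import *
for n,f in(('top','top0.png'),('scene','scene0.png'),('top','top1.png')):
    im=cv2.imread('pics/'+f)[:,:,::-1]; g,r=locate(n,[.537,-.278],im); print(n,g,r,inbay(g))
print(inbay([.713,-.133]), inbay([.5516,-.4462]))
for n in('top','scene'):
  R=cv2.Rodrigues(bot.camera_info(n)['rvec'])[0];print(-R.T@bot.camera_info(n)['tvec'])
E
```

```text
top [ 0.53612034 -0.27788864] 0.9074755973138182 [-0.12010438 -0.3888003 ]
scene [ 0.53737923 -0.27691737] 0.9622470132151821 [-0.11894167 -0.38771574]
top [ 0.53540721 -0.27864218] 0.9102520820143922 [-0.12074405 -0.38961713]
[ 0.04247532 -0.22803037] [-0.08897815 -0.55493125]
[ 0.44673564 -0.07648579  0.97868387]
[ 0.99498168 -0.09916316  0.7419867 ]
```

```bash
cat > sim.py <<'E'
import numpy as np
from scipy.interpolate import CubicSpline
D0=.100   # TCP to organizer centre at first touch
C=10.
def plan(wp,sv,T,m=5.2,dt=.01,h0=None):
    """wp: bay waypoints; sv: function time->speed.  returns centre, finger pos, yaw(face normal), force"""
    wp=np.array(wp); k=np.r_[0,np.cumsum(np.linalg.norm(np.diff(wp,axis=0),axis=1))]
    cs=CubicSpline(k,wp,bc_type=((1,h0),'not-a-knot') if h0 is not None else 'not-a-knot')
    uu=np.linspace(0,k[-1]*1.05,3000); q=cs(uu); L=np.r_[0,np.cumsum(np.linalg.norm(np.diff(q,axis=0),axis=1))]
    t=np.arange(0,T+dt/2,dt); v=sv(t); s=np.r_[0,np.cumsum((v[1:]+v[:-1])/2*dt)]
    p=cs(np.interp(s,L,uu)); V=np.gradient(p,dt,axis=0); A=np.gradient(V,dt,axis=0)
    ker=np.ones(15)/15; sm=lambda X:np.c_[[np.convolve(np.pad(x,7,mode='edge'),ker,'valid') for x in X.T]].T
    F=sm(m*A+C*V); f=np.linalg.norm(F,axis=1); n=F/np.maximum(f,1e-6)[:,None]
    return t,p,p-n*(D0-f/300)[:,None],np.unwrap(np.arctan2(n[:,1],n[:,0])),f,s
def rows(fp,yaw,t,x0,yaw0,catch=None):
    """tool-frame rows (dx,dy,drz): tool x=face normal, tool y = x rotated -90"""
    out=[];x=np.array(x0,float);y=yaw0
    for tk in np.arange(.1,t[-1]+.05,.1):
        i=min(int(round(tk/(t[1]-t[0]))),len(t)-1); d=fp[i]-x; c,s=np.cos(y),np.sin(y)
        r=[round((c*d[0]+s*d[1])*1e3,1),round((s*d[0]-c*d[1])*1e3,1),round(np.degrees(y-yaw[i]),1)]
        x=x+np.array([c*r[0]+s*r[1],s*r[0]-c*r[1]])/1e3; y-=np.radians(r[2]); out.append(r)
    return out,x,y
def run(out,x0,yaw0,p0,v0,m,mu=.3,w=.012,hx=.010,stall=0,n=20,lag=.03):
    p=np.array(p0,float);v=np.array(v0,float);om=0.;I=.5*m*.06**2;dt=1e-3
    x=np.array(x0,float);y=yaw0;seg=[]
    for r in out:
        c,s=np.cos(y),np.sin(y);x1=x+np.array([c*r[0]+s*r[1],s*r[0]-c*r[1]])/1e3;y1=y-np.radians(r[2])
        seg+= [(x+(x1-x)*k/100,y+(y1-y)*k/100) for k in range(1,101)];x,y=x1,y1
    seg=[seg[0]]*int(stall*1000)+seg
    log=[];xf=np.array(x0,float);yf=yaw0
    for i,(xc,yc) in enumerate(seg):
        xo=xf.copy(); xf=xf+(xc-xf)*dt/lag; yf+=(yc-yf)*dt/lag
        c,s=np.cos(yf),np.sin(yf);ex=np.array([c,s]);ey=np.array([-s,c]);d=p-xf
        q=np.array([np.clip(d@ex,-hx,hx),np.clip(d@ey,-w,w)]);cp=xf+ex*q[0]+ey*q[1]
        r=p-cp;dist=np.linalg.norm(r);nn=r/dist;pen=.09-dist;F=np.zeros(2);f=0
        if pen>0:
            f=max(0,300*pen);tt=np.array([-nn[1],nn[0]]);vs=(v-(xf-xo)/dt)@tt-om*.09
            ft=-mu*f*np.tanh(vs/.003);F=f*nn+ft*tt;om+=(-.09*ft-.02*om)/I*dt
        v=v+(F-C*v)/m*dt;p=p+v*dt;log.append((*p,np.hypot(*v),f,d@ey,*v))
    return np.array(log)
E
cat > d1.py <<'E'
from sim import *
W=[(-.120,-.389),(-.135,-.30),(-.145,-.20),(-.142,-.12),(-.112,-.045),(-.06,-.008),(0,0),(.03,0)]
def sv(t):
    r=lambda a,b:(lambda z:z*z*(3-2*z))(np.clip((t-a)/(b-a),0,1))
    return .09*r(0,1.3)-.035*r(3.8,5.2)
if __name__=='__main__':
    t,p,fp,yaw,f,s=plan(W,sv,6.)
    yaw[:30]=yaw[30]; fp[:30]=p[:30]-np.c_[np.cos(yaw[:30]),np.sin(yaw[:30])]*(D0-f[:30]/300)[:,None]
    for k in range(0,601,40): print(t[k].round(1),p[k].round(3),fp[k].round(3),np.degrees(yaw[k]).round(1),f[k].round(2),s[k].round(3))
    x0=fp[0]-.0*np.array([np.cos(yaw[0]),np.sin(yaw[0])]);print('start bay',x0,np.degrees(yaw[0]))
    o,_,_=rows(fp,yaw,t,x0,yaw[0]);print(o[:20])
    for m in(4.3,5.2,6.3):
      for mu in(0,.5):
        for off in((0,0),(0,.004),(0,-.003),(.004,0)):
          L=run(o,x0,yaw[0],np.array(W[0])+off,(0,0),m,mu)
          A=L[1999];Bq=L[3999]; print(m,mu,off,'t2',A[:4].round(3),A[4].round(4),'minF .5-2',L[700:2000,3].min().round(2),'max',L[:,3].max().round(2),'t4',Bq[:5].round(3))
E
python3 d1.py
```

```text
0.0 [-0.12  -0.389] [-0.102 -0.487] 100.5 0.04 0.0
0.4 [-0.121 -0.386] [-0.103 -0.482] 100.5 0.66 0.003
0.8 [-0.123 -0.37 ] [-0.107 -0.465] 99.9 1.11 0.019
1.2 [-0.129 -0.34 ] [-0.115 -0.436] 98.4 1.03 0.05
1.6 [-0.134 -0.305] [-0.123 -0.401] 96.6 0.9 0.085
2.0 [-0.139 -0.269] [-0.131 -0.366] 94.5 0.9 0.121
2.4 [-0.143 -0.233] [-0.139 -0.33 ] 92.1 0.9 0.158
2.8 [-0.145 -0.197] [-0.147 -0.294] 89.1 0.9 0.194
3.2 [-0.146 -0.161] [-0.16  -0.257] 81.7 0.91 0.23
3.6 [-0.143 -0.125] [-0.173 -0.218] 72.1 0.91 0.266
4.0 [-0.135 -0.09 ] [-0.188 -0.172] 57.0 0.82 0.301
4.4 [-0.122 -0.06 ] [-0.2  -0.12] 37.8 0.62 0.334
4.8 [-0.106 -0.038] [-0.194 -0.081] 26.0 0.49 0.362
5.2 [-0.089 -0.023] [-0.18  -0.059] 21.7 0.56 0.385
5.6 [-0.07  -0.012] [-0.166 -0.03 ] 10.5 0.57 0.407
6.0 [-0.049 -0.005] [-0.147 -0.013] 4.7 0.56 0.429
start bay [-0.10173166 -0.48719619] 100.53877774915463
[[np.float64(0.5), np.float64(-0.0), np.float64(0.0)], [np.float64(0.9), np.float64(-0.0), np.float64(0.0)], [np.float64(1.4), np.float64(-0.0), np.float64(0.0)], [np.float64(2.2), np.float64(-0.1), np.float64(0.1)], [np.f
[... 3065 characters left out ...]
.272  0.094  1.014] 0.0008 minF .5-2 0.62 max 1.7 t4 [-0.139 -0.091  0.092  0.899  0.003]
6.3 0 (0.004, 0) t2 [-0.135 -0.271  0.09   0.935] -0.0036 minF .5-2 0.82 max 1.38 t4 [-0.135 -0.093  0.088  0.824 -0.001]
6.3 0.5 (0, 0) t2 [-0.141 -0.272  0.09   0.923] 0.0021 minF .5-2 0.88 max 1.56 t4 [-0.15  -0.086  0.104  1.201  0.016]
6.3 0.5 (0, 0.004) t2 [-0.14  -0.271  0.093  0.744] 0.0013 minF .5-2 0.65 max 1.85 t4 [-0.149 -0.086  0.103  1.148  0.015]
6.3 0.5 (0, -0.003) t2 [-0.141 -0.272  0.094  1.018] 0.0026 minF .5-2 0.62 max 1.7 t4 [-0.15  -0.085  0.105  1.188  0.016]
6.3 0.5 (0.004, 0) t2 [-0.137 -0.271  0.091  0.939] -0.0019 minF .5-2 0.83 max 1.41 t4 [-0.146 -0.087  0.101  1.131  0.012]
```

```bash
python3 -m pendant '0 0 43.4 0 0 0 -1;0 0 43.4 0 0 0 -1;0 0 43.4 0 0 0 -1;0 0 43.3 0 0 0 -1;13 -2.4 0 0 0 0 -1;13 -2.4 0 0 0 0 -1;13 -2.4 0 0 0 0 -1;13 -2.4 0 0 0 0 -1;10 -2.4 0 0 0 0 -1;0 0 0 0 0 -5 -1;0 0 0 0 0 -4.9 -1;0 0 0 0 0 0 -1;0 0 0 0 0 0 -1'
python3 - <<'E'
from h import *
s=bot.observe(); R=cv2.Rodrigues(s['tcp_rot'])[0]; print(s['ee_pos'],inbay(s['ee_pos'][:2]),np.degrees(np.arctan2(R[1,0],R[0,0])-YB),s['contact_force'])
for n in('top','scene'):
    im=snap(n,n+'2.png');g,r=locate(n,[.537,-.278],im);print(g,r,inbay(g))
a=cv2.imread('pics/top2.png')[180:300,300:480];b=cv2.imread('pics/scene2.png')[90:210,40:220]
cv2.imwrite('pics/c3.png',cv2.resize(np.vstack([a,b]),None,fx=2.4,fy=2.4))
E
```

```text
time: 3.95
ee_pos: [0.547, -0.3782, 0.0418]
tcp_rot: [2.114, 2.322, 0.0]
contact_force: [0.4, 0.1, -0.9]
width: 0.0006
grasp_force: 0.0
[ 0.54701567 -0.37817964  0.04177091] [-0.09989309 -0.48763601] 100.7320707509842 [ 0.3684708   0.0861967  -0.93218268]
[ 0.56650451 -0.3243876 ] 0.7314883662012877 [-0.08551162 -0.43225937]
[ 0.51777576 -0.30068187] 1.4369434944459785 [-0.13624077 -0.41320669]
```

View pics/c3.png

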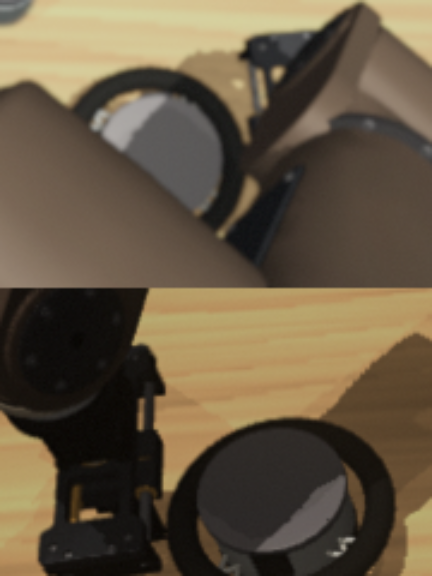

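The scene crop shows the fingertips just off the hoop's right side. The gripper's dark body spoils the plain mask locator, so I'll use a ring-template score instead.

```bash
cat >> h.py <<'E'
th=np.linspace(0,2*np.pi,90,endpoint=False)
def circ(g,r,z): return np.c_[g[0]+r*np.cos(th),g[1]+r*np.sin(th),np.full(90,z)]
def score(name,im,g):
    H=lambda P:cv2.convexHull(proj(name,P).astype(np.float32)); sh=3
    def fill(h):
        m=np.zeros(im.shape,np.uint8); cv2.fillConvexPoly(m,(h*8).round().astype(np.int32),1,shift=sh); return m>0
    hoop=fill(H(TOR+[g[0],g[1],0])); big=fill(H((TOR*[1.12,1.12,1]+[g[0],g[1],0])))
    inn=fill(H(circ(g,.066,.056))); lid=fill(H(circ(g,.052,.085)))
    ring=hoop&~inn&~fill(H(circ(g,.057,.085)))
    return im[big&~hoop].mean()+im[lid].mean()-2*im[ring].mean()
def loc(name,g,im=None,step=.008):
    im=bot.camera(name) if im is None else im
    gr=np.minimum(im.max(2).astype(float),110); g=np.array(g,float)
    while step>.0004:
        c=[g+[i*step,j*step] for i in range(-3,4) for j in range(-3,4)]; s=[score(name,gr,q) for q in c]
        g=c[int(np.argmax(s))]; step/=2
    return g,max(s)
E
python3 - <<'E'
from h import *
for n,f in(('top','top0.png'),('scene','scene0.png'),('scene','scene2.png'),('top','top2.png')):
    g,s=loc(n,[.53,-.29],cv2.imread('pics/'+f)[:,:,::-1]);print(n,f,g,s,inbay(g))
s=bot.observe();print(s['contact_force'],inbay(s['ee_pos'][:2]))
E
```

```text
top top0.png [ 0.5355 -0.2775] 127.81457524795171 [-0.1207583  -0.38847128]
scene scene0.png [ 0.537 -0.276] 125.66815694467087 [-0.1194049  -0.38683778]Traceback (most recent call last):
  File "<stdin>", line 3, in <module>
  File "h.py", line 53, in loc
    c=[g+[i*step,j*step] for i in range(-3,4) for j in range(-3,4)]; s=[score(name,gr,q) for q in c]
                                                                        ~~~~~^^^^^^^^^^^
  File "h.py", line 46, in score
    inn=fill(H(circ(g,.066,.056))); lid=fill(H(circ(g,.052,.085)))
             ~^^^^^^^^^^^^^^^^^^^
  File "h.py", line 42, in <lambda>
    H=lambda P:cv2.convexHull(proj(name,P).astype(np.float32)); sh=3
                              ~~~~^^^^^^^^
  File "h.py", line 14, in proj
    i=bot.camera_info(name); f=210/np.tan(np.radians(i['vfov'])/2)
ValueError: time passes only in moves, steps and waits
```

```bash
sed -i 's/bot.camera_info(name)/CI(name)/g; s/^from workcell import bot/from workcell import bot\nimport functools\nCI=functools.lru_cache(lambda n:bot.camera_info(n))/' h.py
python3 - <<'E'
from h import *
for n,f in(('scene','scene2.png'),('top','top2.png')):
    g,s=loc(n,[.53,-.29],cv2.imread('pics/'+f)[:,:,::-1]);print(n,f,g,s,inbay(g))
s=bot.observe();print(s['contact_force'],inbay(s['ee_pos'][:2]),s['time'])
E
```

```text
scene scene2.png [ 0.5375 -0.273 ] 93.56661822652524 [-0.11918717 -0.3838042 ]
top top2.png [ 0.5355 -0.2735] 51.29360099165609 [-0.12113176 -0.38448875]
[-0.29666179 -0.20219467  0.04646274] [-0.09997331 -0.4877511 ] 4.05
```

```bash
cat > d2.py <<'E'
from d1 import *
def go(W,sv,T,x0,yaw0,p0,v0,tb,h0=None,m=5.2,stall=0,show=20,D=None):
    t,p,fp,yaw,f,s=plan(W,sv,T,m,h0=h0)
    b=np.clip(1-t/tb,0,1); fp=fp+b[:,None]*(np.array(x0)-fp[0]); yaw=yaw+b*(yaw0-yaw[0])
    o,xe,ye=rows(fp,yaw,t,x0,yaw0)
    print(';'.join('%g %g 0 0 0 %g -1'%tuple(r) for r in o[:show]))
    for mm in(4.3,5.2,6.3):
      for mu in(0,.5):
        L=run(o,x0,yaw0,p0,v0,mm,mu,stall=stall);e=L[::500]
        print(mm,mu,'maxF',L[:,3].max().round(2),'maxv',L[:,2].max().round(3));print('  ',[tuple(np.round(q[:5],3).tolist()) for q in L[999::1000]])
    return o,fp,yaw,t,p
if __name__=='__main__':
    W[0]=(-.1198,-.385)
    go(W,sv,6.,(-.1000,-.4877),np.radians(100.7),W[0],(0,0),.5)
E
python3 d2.py
```

```text
1.4 0.2 0 0 0 -0.2 -1;1.9 0.2 0 0 0 -0.2 -1;2.4 0.2 0 0 0 -0.1 -1;3 0.1 0 0 0 -0.1 -1;4 -0 0 0 0 -0 -1;3.9 -0.4 0 0 0 0.2 -1;4.8 -0.5 0 0 0 0.3 -1;5.8 -0.6 0 0 0 0.3 -1;6.6 -0.7 0 0 0 0.4 -1;7.4 -0.9 0 0 0 0.5 -1;8 -1.1 0 0 0 0.6 -1;8.4 -1.2 0 0 0 0.6 -1;8.6 -1.4 0 0 0 0.7 -1;8.9 -1.1 0 0 0 0.5 -1;9 -1.1 0 0 0 0.5 -1;9 -1.1 0 0 0 0.5 -1;9 -1.2 0 0 0 0.5 -1;9 -1.2 0 0 0 0.5 -1;9 -1.2 0 0 0 0.5 -1;9 -1.3 0 0 0 0.6 -1
4.3 0 maxF 1.37 maxv 0.097
   [(-0.126, -0.354, 0.064, 0.868, -0.0), (-0.139, -0.268, 0.09, 1.026, -0.0), (-0.145, -0.178, 0.091, 0.889, -0.001), (-0.132, -0.091, 0.085, 0.771, -0.003), (-0.093, -0.035, 0.057, 0.538, -0.008), (-0.046, -0.015, 0.054, 0.731, -0.011)]
4.3 0.5 maxF 1.37 maxv 0.102
   [(-0.126, -0.354, 0.064, 0.87, 0.0), (-0.141, -0.268, 0.09, 1.031, 0.002), (-0.15, -0.178, 0.093, 0.936, 0.004), (-0.145, -0.083, 0.101, 1.078, 0.012), (-0.106, -0.006, 0.059, 0.472, 0.025), (-0.051, 0.035, 0.059, 0.0, 0.039)]
5.2 0 maxF 1.51 maxv 0.097
   [(-0.126, -0.354, 0.068, 0.751, -0.0), (-0.139, -0.268, 0.086, 0.954, -0.0), (-0.146, -0.178, 0.09, 0.981, -0.0), (-0.135, -0.
[... 176 characters left out ...]
141, -0.268, 0.086, 0.959, 0.002), (-0.151, -0.178, 0.092, 1.031, 0.005), (-0.147, -0.082, 0.104, 1.166, 0.014), (-0.11, 0.001, 0.059, 0.352, 0.032), (-0.056, 0.049, 0.061, 0.0, 0.054)]
6.3 0 maxF 1.68 maxv 0.097
   [(-0.126, -0.354, 0.074, 0.742, -0.0), (-0.14, -0.267, 0.086, 0.747, 0.0), (-0.147, -0.178, 0.088, 0.903, 0.001), (-0.137, -0.088, 0.09, 0.935, 0.003), (-0.099, -0.021, 0.06, 0.474, 0.008), (-0.046, 0.009, 0.058, 0.279, 0.013)]
6.3 0.5 maxF 1.68 maxv 0.111
   [(-0.126, -0.354, 0.074, 0.743, 0.0), (-0.142, -0.267, 0.086, 0.751, 0.002), (-0.151, -0.178, 0.09, 0.954, 0.006), (-0.15, -0.081, 0.104, 1.259, 0.017), (-0.114, 0.008, 0.059, 0.18, 0.04), (-0.064, 0.064, 0.068, 0.0, 0.069)]
```

```bash
python3 -m pendant '1.4 0.2 0 0 0 -0.2 -1;1.9 0.2 0 0 0 -0.2 -1;2.4 0.2 0 0 0 -0.1 -1;3 0.1 0 0 0 -0.1 -1;4 0 0 0 0 0 -1;3.9 -0.4 0 0 0 0.2 -1;4.8 -0.5 0 0 0 0.3 -1;5.8 -0.6 0 0 0 0.3 -1;6.6 -0.7 0 0 0 0.4 -1;7.4 -0.9 0 0 0 0.5 -1;8 -1.1 0 0 0 0.6 -1;8.4 -1.2 0 0 0 0.6 -1;8.6 -1.4 0 0 0 0.7 -1;8.9 -1.1 0 0 0 0.5 -1;9 -1.1 0 0 0 0.5 -1;9 -1.1 0 0 0 0.5 -1;9 -1.2 0 0 0 0.5 -1;9 -1.2 0 0 0 0.5 -1;9 -1.2 0 0 0 0.5 -1;9 -1.3 0 0 0 0.6 -1'
cat > look.py <<'E'
from h import *; import sys
s=bot.observe(); R=cv2.Rodrigues(s['tcp_rot'])[0]; x=inbay(s['ee_pos'][:2]); yaw=np.degrees(np.arctan2(R[1,0],R[0,0])-YB)
print('tcp',x.round(4),s['ee_pos'][2].round(4),'yaw',yaw.round(1),'F bay',(RB.T@s['contact_force'][:2]).round(2),s['time'])
g0=B+RB@np.array([float(sys.argv[1]),float(sys.argv[2])])
im=snap('scene','s%s.png'%sys.argv[3]);g,sc=loc('scene',g0,im);p=inbay(g);d=p-x
n=np.array([np.cos(np.radians(yaw)),np.sin(np.radians(yaw))]);print('org',p.round(4),sc.round(0),'along',(d@n).round(4),'lat',(d@[-n[1],n[0]]).round(4))
E
python3 look.py -.14 -.268 3
```

```text
time: 6.05
ee_pos: [0.5257, -0.2494, 0.0411]
tcp_rot: [-2.243, -2.199, -0.0]
contact_force: [-0.1, -1.0, 0.1]
width: 0.0002
grasp_force: 0.5
tcp [-0.1331 -0.3614] 0.0411 yaw 94.2 F bay [-0.05 -1.03] 6.05
org [-0.1402 -0.26  ] 99.0 along 0.1017 lat -0.0004
```

Contact has been continuous: the force is about 1 N along the face normal, with the organizer at (−0.140, −0.260) in the bay frame and no lateral offset. Next comes the middle leg.

```bash
cat > d3.py <<'E'
import sim; sim.D0=.104
from d2 import *
import d2
r=lambda t,a,b:(lambda z:z*z*(3-2*z))(np.clip((t-a)/(b-a),0,1))
o_run=d2.run
d2.run=lambda *a,**k:o_run(*a,hx=.014,**k)
if __name__=='__main__':
    W=[(-.1407,-.2555),(-.146,-.2),(-.142,-.12),(-.112,-.045),(-.06,-.008),(0,0),(.03,0)]
    go(W,lambda t:.09-.02*r(t,1.,2.)-.015*r(t,2.5,3.5),4.,(-.1331,-.3614),np.radians(94.2),W[0],(-.008,.085),.25,h0=(-.09,.995),show=13)
E
python3 d3.py
```

```text
11.2 2.8 0 0 0 -1.7 -1;11 0.2 0 0 0 0 -1;10 -1.8 0 0 0 1.1 -1;9.1 -4 0 0 0 2.1 -1;9.1 -4.7 0 0 0 2.4 -1;9.1 -5.3 0 0 0 2.7 -1;9 -4.4 0 0 0 2 -1;9 -3.9 0 0 0 1.6 -1;9 -4 0 0 0 1.7 -1;8.9 -4.2 0 0 0 1.8 -1;8.9 -4.8 0 0 0 2.1 -1;8.6 -4.9 0 0 0 2.2 -1;8.5 -4.7 0 0 0 1.9 -1
4.3 0 maxF 2.1 maxv 0.118
   [(-0.146, -0.169, 0.078, 1.229, -0.0), (-0.132, -0.09, 0.074, 0.746, -0.002), (-0.097, -0.036, 0.059, 0.503, -0.005), (-0.049, -0.014, 0.051, 0.698, -0.009)]
4.3 0.5 maxF 2.1 maxv 0.119
   [(-0.151, -0.169, 0.081, 1.238, 0.005), (-0.143, -0.084, 0.081, 0.841, 0.01), (-0.108, -0.01, 0.076, 0.447, 0.023), (-0.053, 0.032, 0.065, 0.0, 0.037)]
5.2 0 maxF 2.07 maxv 0.115
   [(-0.147, -0.168, 0.074, 0.877, -0.0), (-0.135, -0.09, 0.069, 0.918, -0.0), (-0.099, -0.031, 0.065, 0.594, -0.0), (-0.049, -0.005, 0.055, 0.515, 0.0)]
5.2 0.5 maxF 2.08 maxv 0.116
   [(-0.151, -0.168, 0.077, 0.89, 0.005), (-0.145, -0.084, 0.076, 1.011, 0.012), (-0.111, -0.006, 0.083, 0.51, 0.028), (-0.057, 0.043, 0.073, 0.0, 0.048)]
6.3 0 maxF 2.04 maxv 0.112
   [(-0.147, -0.167, 0.076, 0.477, 0.0), (-0.137, -0.088, 0.064, 0.695, 0.002), (-0.101, -0.026, 0.066, 0.619, 0.006), (-0.05, 0.006, 0.06, 0.442, 0.01)]
6.3 0.5 maxF 2.04 maxv 0.113
   [(-0.151, -0.166, 0.079, 0.5, 0.005), (-0.147, -0.083, 0.071, 0.784, 0.014), (-0.115, -0.0, 0.084, 0.469, 0.034), (-0.063, 0.054, 0.079, 0.0, 0.06)]
```

```bash
python3 -m pendant '11.2 0.6 0 0 0 -0.5 -1;11 0.3 0 0 0 -0.1 -1;10 -0.5 0 0 0 0.3 -1;9.1 -3 0 0 0 1.8 -1;9.1 -4.5 0 0 0 2.4 -1;9.1 -5.3 0 0 0 2.7 -1;9 -4.4 0 0 0 2 -1;9 -3.9 0 0 0 1.6 -1;9 -4 0 0 0 1.7 -1;8.9 -4.2 0 0 0 1.8 -1;8.9 -4.8 0 0 0 2.1 -1;8.6 -4.9 0 0 0 2.2 -1;8.5 -4.7 0 0 0 1.9 -1'
python3 look.py -.146 -.142 4
```

```text
time: 7.4
ee_pos: [0.4989, -0.1217, 0.0411]
tcp_rot: [-2.59, -1.777, 0.0]
contact_force: [-0.1, -0.6, -0.4]
width: 0.0005
grasp_force: 0.4
tcp [-0.1718 -0.2368] 0.0411 yaw 74.3 F bay [-0.   -0.56] 7.4
org [-0.1499 -0.1383] 108.0 along 0.1007 lat 0.0056
```

```bash
cat > d4.py <<'E'
from d3 import *
W=[(-.1498,-.1345),(-.140,-.09),(-.110,-.042),(-.06,-.010),(0,0),(.03,0)]
x0=(-.1718,-.2368);y0=np.radians(74.3);T=2.6
def prep(phi,tb):
    t,p,fp,yaw,f,s=plan(W,lambda t:.075-.015*r(t,1.0,2.2),T,5.2,h0=(.0,1.))
    yaw=yaw-np.radians(phi)*(1-r(t,1.2,2.4)); n=np.c_[np.cos(yaw),np.sin(yaw)]; fp=p-n*(sim.D0-f/300)[:,None]
    b=np.clip(1-t/tb,0,1); fp=fp+b[:,None]*(np.array(x0)-fp[0]); yaw=yaw+b*(y0-yaw[0])
    return rows(fp,yaw,t,x0,y0)
for phi in(0,10,20):
    o,_,_=prep(phi,.4)
    print(phi,';'.join('%g %g 0 0 0 %g -1'%tuple(q) for q in o[:20]))
    for mm in(4.4,5.2,6.2):
      for mu in(0,.25,.5):
        L=o_run(o,x0,y0,W[0],(0,.075),mm,mu,hx=.014)
        print(mm,mu,'minF',L[250:1800,3].min().round(2),'maxF',L[:,3].max().round(2),'maxv',L[:,2].max().round(3),[tuple(np.round(q[:5],3).tolist()) for q in L[[899,1399,1799,2299]]])
E
python3 d4.py
```

```text
0 10.1 -19.6 0 0 0 9.3 -1;7.6 -9.1 0 0 0 2.8 -1;7.4 -7.9 0 0 0 2.3 -1;7.3 -7.1 0 0 0 1.9 -1;7.3 -3.1 0 0 0 0.7 -1;7.3 -3.1 0 0 0 0.9 -1;7.4 -5.7 0 0 0 2.4 -1;7.6 -7.3 0 0 0 3.3 -1;7.5 -7.8 0 0 0 3.6 -1;7.6 -8.4 0 0 0 3.8 -1;7.5 -9.5 0 0 0 4.4 -1;7.4 -10 0 0 0 4.6 -1;7.3 -9.9 0 0 0 4.4 -1;7 -9 0 0 0 3.9 -1;6.7 -6.9 0 0 0 2.7 -1;6.5 -6.2 0 0 0 2.3 -1;6.4 -5.6 0 0 0 2.2 -1;6.3 -5.2 0 0 0 1.9 -1;6.1 -4.9 0 0 0 1.8 -1;6.1 -4.7 0 0 0 1.8 -1
4.4 0 minF 0.33 maxF 1.39 maxv 0.088 [(-0.13, -0.073, 0.065, 0.644, -0.001), (-0.108, -0.045, 0.071, 0.495, -0.003), (-0.088, -0.029, 0.061, 0.695, -0.004), (-0.061, -0.017, 0.056, 0.476, -0.006)]
4.4 0.25 minF 0.36 maxF 1.41 maxv 0.089 [(-0.134, -0.07, 0.069, 0.716, 0.003), (-0.114, -0.035, 0.085, 0.685, 0.008), (-0.093, -0.015, 0.066, 0.676, 0.011), (-0.064, 0.002, 0.066, 0.61, 0.013)]
4.4 0.5 minF 0.35 maxF 1.42 maxv 0.09 [(-0.135, -0.069, 0.071, 0.743, 0.004), (-0.115, -0.033, 0.087, 0.683, 0.01), (-0.094, -0.013, 0.067, 0.688, 0.013), (-0.064, 0.005, 0.067, 0.616, 0.016)]
5.2 0 minF 0.35 maxF 1.42 maxv 0.088 [(-0.131, -0.071, 0.068, 0.487, 0.0), (-
[... 4763 characters left out ...]
), (-0.109, -0.035, 0.067, 0.046, 0.007), (-0.091, -0.023, 0.058, 0.914, 0.002), (-0.061, -0.014, 0.057, 0.391, -0.004)]
6.2 0 minF 0.0 maxF 2.06 maxv 0.096 [(-0.132, -0.074, 0.05, 1.11, -0.001), (-0.106, -0.052, 0.065, 0.0, -0.01), (-0.089, -0.041, 0.049, 0.984, -0.017), (-0.058, -0.034, 0.061, 0.035, -0.023)]
6.2 0.25 minF 0.0 maxF 2.07 maxv 0.101 [(-0.137, -0.068, 0.065, 1.51, 0.007), (-0.109, -0.036, 0.077, 0.032, 0.006), (-0.091, -0.022, 0.051, 0.798, 0.003), (-0.061, -0.012, 0.064, 0.371, -0.002)]
6.2 0.5 minF 0.0 maxF 2.09 maxv 0.107 [(-0.14, -0.063, 0.072, 1.673, 0.012), (-0.11, -0.031, 0.078, 0.026, 0.011), (-0.091, -0.017, 0.05, 0.771, 0.008), (-0.062, -0.007, 0.064, 0.442, 0.004)]
```

```bash
sed -i 's/for phi in(0,10,20)/for phi in(10,)/; s/prep(phi,.4)/prep(phi,.6)/; s/(4.4,5.2,6.2)/(4.6,6.)/' d4.py; python3 d4.py
```

```text
10 12.8 -20.9 0 0 0 10.7 -1;7.8 -11.2 0 0 0 4.3 -1;7.1 -10.1 0 0 0 3.7 -1;6.6 -9.4 0 0 0 3.2 -1;6.2 -8.8 0 0 0 3 -1;5.9 -8.9 0 0 0 3 -1;7.1 -7 0 0 0 2.4 -1;7.2 -8.5 0 0 0 3.3 -1;7.1 -9.1 0 0 0 3.6 -1;7.2 -9.7 0 0 0 3.8 -1;7.1 -10.7 0 0 0 4.4 -1;7 -11.2 0 0 0 4.6 -1;6.7 -10.8 0 0 0 4.2 -1;6.5 -9.1 0 0 0 3.3 -1;6.3 -6.5 0 0 0 1.9 -1;6.1 -5.3 0 0 0 1.3 -1;6 -4.4 0 0 0 1 -1;6 -3.6 0 0 0 0.7 -1;5.9 -3.2 0 0 0 0.6 -1;5.9 -3 0 0 0 0.6 -1
4.6 0 minF 0.0 maxF 1.47 maxv 0.089 [(-0.131, -0.076, 0.061, 1.224, -0.003), (-0.106, -0.051, 0.055, 0.104, -0.009), (-0.087, -0.039, 0.064, 0.89, -0.015), (-0.059, -0.031, 0.048, 0.404, -0.02)]
4.6 0.25 minF 0.0 maxF 1.49 maxv 0.094 [(-0.136, -0.07, 0.071, 1.348, 0.005), (-0.111, -0.036, 0.073, 0.32, 0.007), (-0.091, -0.02, 0.064, 0.757, 0.005), (-0.063, -0.008, 0.058, 0.593, 0.003)]
4.6 0.5 minF 0.0 maxF 1.51 maxv 0.094 [(-0.137, -0.068, 0.072, 1.357, 0.006), (-0.112, -0.034, 0.075, 0.321, 0.008), (-0.091, -0.018, 0.064, 0.753, 0.007), (-0.063, -0.006, 0.059, 0.599, 0.005)]
6.0 0 minF 0.0 maxF 1.48 maxv 0.087 [(-0.133, -0.073, 0.06, 1.027, 0.0), (-0.108, -0.045, 0.072, 0.194, -0.004), (-0.089, -0.031, 0.056, 0.807, -0.006), (-0.06, -0.019, 0.06, 0.344, -0.009)]
6.0 0.25 minF 0.05 maxF 1.49 maxv 0.095 [(-0.137, -0.067, 0.069, 1.16, 0.008), (-0.113, -0.031, 0.088, 0.454, 0.011), (-0.092, -0.013, 0.058, 0.566, 0.012), (-0.064, 0.002, 0.068, 0.657, 0.013)]
6.0 0.5 minF 0.07 maxF 1.52 maxv 0.096 [(-0.138, -0.066, 0.071, 1.152, 0.009), (-0.114, -0.03, 0.09, 0.474, 0.013), (-0.092, -0.011, 0.058, 0.532, 0.014), (-0.064, 0.004, 0.069, 0.687, 0.014)]
```

```bash
python3 - <<'E'
s=open('d4.py').read()
a=s.index("    yaw=yaw-np.radians(phi)");b=s.index("    return rows")
s=s[:a]+"""    yaw=yaw-np.radians(phi)*(1-r(t,1.2,2.4)); f=np.maximum(f,.75)
    yaw=yaw+(1-r(t,-.3,tb))/(1-r(0,-.3,tb))*(y0-yaw[0]); n=np.c_[np.cos(yaw),np.sin(yaw)]; fp=p-n*(sim.D0-f/300)[:,None]
    fp=fp+np.clip(1-t/.3,0,1)[:,None]*(np.array(x0)-fp[0])
"""+s[b:]
s=s.replace("prep(phi,.6)","prep(phi,.8)").replace('(10,)','(10,16)')
open('d4.py','w').write(s)
E
python3 d4.py
```

```text
10 10.1 -22.1 0 0 0 10.4 -1;7.9 -12.2 0 0 0 4.2 -1;7.7 -11.4 0 0 0 3.7 -1;7.2 -8.1 0 0 0 3.2 -1;7.1 -7.2 0 0 0 2.6 -1;7.2 -6.7 0 0 0 2.4 -1;7.2 -8.6 0 0 0 3.5 -1;7.3 -9.1 0 0 0 3.6 -1;7.1 -9.1 0 0 0 3.6 -1;7.2 -9.7 0 0 0 3.8 -1;7.1 -10.7 0 0 0 4.4 -1;7.1 -11.1 0 0 0 4.6 -1;6.8 -10.8 0 0 0 4.2 -1;6.6 -9.1 0 0 0 3.3 -1;6.3 -6.6 0 0 0 1.9 -1;6.2 -5.2 0 0 0 1.3 -1;6.2 -4.4 0 0 0 1 -1;6 -3.7 0 0 0 0.7 -1;5.9 -3.1 0 0 0 0.6 -1;5.9 -3 0 0 0 0.6 -1
4.6 0 minF 0.25 maxF 1.45 maxv 0.088 [(-0.129, -0.075, 0.061, 0.524, -0.004), (-0.106, -0.052, 0.064, 0.417, -0.01), (-0.086, -0.04, 0.058, 0.724, -0.016), (-0.059, -0.032, 0.051, 0.361, -0.021)]
4.6 0.25 minF 0.35 maxF 1.47 maxv 0.091 [(-0.133, -0.07, 0.068, 0.625, 0.003), (-0.111, -0.039, 0.079, 0.617, 0.003), (-0.089, -0.023, 0.06, 0.611, 0.002), (-0.062, -0.011, 0.06, 0.544, -0.0)]
4.6 0.5 minF 0.35 maxF 1.5 maxv 0.092 [(-0.134, -0.069, 0.07, 0.643, 0.004), (-0.112, -0.036, 0.082, 0.628, 0.006), (-0.09, -0.02, 0.059, 0.601, 0.005), (-0.062, -0.008, 0.061, 0.552, 0.003)]
6.0 0 minF 0.28 maxF 1.49 maxv 0.087 [(-0.13, -0.072, 0.069, 0.3, -0.001),
[... 1422 characters left out ...]
.11, -0.039, 0.076, 0.576, 0.003), (-0.089, -0.026, 0.056, 0.595, -0.001), (-0.061, -0.016, 0.059, 0.477, -0.006)]
6.0 0 minF 0.22 maxF 1.46 maxv 0.086 [(-0.129, -0.074, 0.066, 0.258, -0.003), (-0.108, -0.051, 0.064, 0.715, -0.009), (-0.087, -0.039, 0.059, 0.548, -0.015), (-0.059, -0.03, 0.056, 0.433, -0.02)]
6.0 0.25 minF 0.25 maxF 1.49 maxv 0.09 [(-0.133, -0.068, 0.076, 0.424, 0.004), (-0.112, -0.037, 0.079, 0.911, 0.005), (-0.088, -0.022, 0.058, 0.286, 0.003), (-0.062, -0.011, 0.063, 0.753, -0.0)]
6.0 0.5 minF 0.16 maxF 1.52 maxv 0.092 [(-0.134, -0.067, 0.078, 0.42, 0.006), (-0.113, -0.035, 0.082, 0.974, 0.008), (-0.088, -0.019, 0.058, 0.207, 0.005), (-0.063, -0.008, 0.064, 0.817, 0.003)]
```

```bash
python3 -m pendant '10.3 -22.1 0 0 0 8.5 -1;8.3 -12.2 0 0 0 6.1 -1;7.7 -11.4 0 0 0 3.7 -1;7.2 -8.1 0 0 0 3.2 -1;7.1 -7.2 0 0 0 2.6 -1;7.2 -6.7 0 0 0 2.4 -1;7.2 -8.6 0 0 0 3.5 -1;7.3 -9.1 0 0 0 3.6 -1;7.1 -9.1 0 0 0 3.6 -1;7.2 -9.7 0 0 0 3.8 -1;7.1 -10.7 0 0 0 4.4 -1;7.1 -11.1 0 0 0 4.6 -1;6.8 -10.8 0 0 0 4.2 -1;6.6 -9.1 0 0 0 3.3 -1;6.3 -6.6 0 0 0 1.9 -1;6.2 -5.2 0 0 0 1.3 -1;6.2 -4.4 0 0 0 1 -1;6 -3.7 0 0 0 0.7 -1'
python3 look.py -.09 -.02 5
```

```text
time: 9.25
ee_pos: [0.5015, 0.0708, 0.0411]
tcp_rot: [-3.136, -0.181, 0.001]
contact_force: [-0.3, 0.2, -0.7]
width: 0.0007
grasp_force: 0.3
tcp [-0.1871 -0.0449] 0.0411 yaw 12.0 F bay [-0.28  0.13] 9.25
org [-0.0882 -0.0228] 114.0 along 0.1013 lat 0.0011
```

```bash
cat > d5.py <<'E'
from d3 import *
W=[(-.0857,-.0213),(-.06,-.0085),(-.03,-.002),(0,0),(.03,0)]
x0=(-.1871,-.0449);y0=np.radians(12.);T=1.2
t,p,fp,yaw,f,s=plan(W,lambda t:.058-.013*r(t,.2,1.2),T,5.2,h0=(.88,.5)); f=np.maximum(f,.4)
print(np.degrees(yaw[::20]).round(1),f[::20].round(2))
yaw=np.clip(yaw,np.radians(-2),np.radians(12)); yaw=yaw+np.clip(1-t/.4,0,1)*(y0-yaw[0]); n=np.c_[np.cos(yaw),np.sin(yaw)]; fp=p-n*(sim.D0-f/300)[:,None]
fp=fp+np.clip(1-t/.3,0,1)[:,None]*(np.array(x0)-fp[0])
o,_,_=rows(fp,yaw,t,x0,y0); print(';'.join('%g %g 0 0 0 %g -1'%tuple(q) for q in o))
o=o+[[2,0,0],[0,0,0],[-4,0,0],[-10,0,0]]+[[-20,0,0]]*3+[[0,0,0]]*20
for v0 in((.05,.03),(.055,.02),(.045,.035)):
  for mm in(4.4,5.2,6.2):
    for mu in(0,.4):
      L=o_run(o,x0,y0,W[0],v0,mm,mu,hx=.014)
      print(v0,mm,mu,'minF',L[250:1200,3].min().round(2),'maxF',L[:,3].max().round(2),[tuple(np.round(q[:5],3).tolist()) for q in L[[599,1199,-1]]])
E
python3 d5.py
```

```text
[28.8 20.1  6.2 -2.3 -1.9 -0.1  2.5] [0.58 0.58 0.53 0.46 0.41 0.4  0.44]
6.2 -2.4 0 0 0 0 -1;6.2 -2.3 0 0 0 0 -1;6.2 -2.2 0 0 0 0 -1;6 -11.6 0 0 0 5.8 -1;5.9 -13 0 0 0 6.4 -1;5.1 -4.9 0 0 0 1.8 -1;4.9 -1.6 0 0 0 0 -1;4.8 -1.1 0 0 0 -0.1 -1;4.8 0.5 0 0 0 -0.8 -1;4.6 1 0 0 0 -1 -1;4.7 1 0 0 0 -0.9 -1;4.6 2.4 0 0 0 -1.7 -1
(0.05, 0.03) 4.4 0 minF 0.0 maxF 1.22 [(-0.056, -0.009, 0.064, 0.231, -0.002), (-0.028, -0.005, 0.052, 0.669, -0.003), (-0.002, -0.003, 0.0, 0.0, -0.003)]
(0.05, 0.03) 4.4 0.4 minF 0.03 maxF 1.22 [(-0.056, -0.005, 0.068, 0.367, 0.002), (-0.028, 0.0, 0.048, 0.663, 0.002), (-0.004, 0.001, 0.0, 0.0, 0.002)]
(0.05, 0.03) 5.2 0 minF 0.0 maxF 1.2 [(-0.056, -0.009, 0.065, 0.411, -0.001), (-0.029, -0.003, 0.046, 0.743, -0.002), (0.0, -0.001, 0.0, 0.0, -0.0)]
(0.05, 0.03) 5.2 0.4 minF 0.0 maxF 1.21 [(-0.057, -0.005, 0.069, 0.54, 0.002), (-0.029, 0.001, 0.043, 0.695, 0.003), (-0.002, 0.003, 0.0, 0.0, 0.003)]
(0.05, 0.03) 6.2 0 minF 0.0 maxF 1.17 [(-0.057, -0.008, 0.065, 0.6, -0.001), (-0.028, -0.002, 0.041, 0.648, -0.0), (0.001, 0.002, 0.001, 0.0, 0.002)]
(0.05, 0.03) 6.2 0.4 
[... 1284 characters left out ...]
0.071, 0.325, 0.004), (-0.029, 0.003, 0.048, 0.676, 0.005), (-0.004, 0.004, 0.0, 0.0, 0.005)]
(0.045, 0.035) 5.2 0 minF 0.0 maxF 1.3 [(-0.056, -0.007, 0.069, 0.373, 0.001), (-0.029, -0.0, 0.044, 0.779, 0.001), (-0.0, 0.003, 0.0, 0.0, 0.003)]
(0.045, 0.035) 5.2 0.4 minF 0.0 maxF 1.3 [(-0.056, -0.003, 0.072, 0.504, 0.004), (-0.029, 0.005, 0.041, 0.71, 0.007), (-0.002, 0.007, 0.0, 0.0, 0.007)]
(0.045, 0.035) 6.2 0 minF 0.0 maxF 1.3 [(-0.057, -0.006, 0.069, 0.585, 0.001), (-0.028, 0.001, 0.037, 0.59, 0.003), (-0.001, 0.006, 0.001, 0.0, 0.006)]
(0.045, 0.035) 6.2 0.4 minF 0.0 maxF 1.31 [(-0.057, -0.003, 0.072, 0.706, 0.004), (-0.028, 0.006, 0.034, 0.433, 0.008), (-0.003, 0.009, 0.001, 0.0, 0.01)]
```

```bash
python3 -m pendant '6.2 -2.4 0 0 0 0 -1;6.2 -2.3 0 0 0 0 -1;6.2 -2.2 0 0 0 0 -1;6 -11.6 0 0 0 5.8 -1;5.9 -13 0 0 0 6.4 -1;5.1 -4.9 0 0 0 1.8 -1;4.9 -1.6 0 0 0 0 -1;4.8 -1.1 0 0 0 -0.1 -1;4.8 0.5 0 0 0 -0.8 -1;4.6 1 0 0 0 -1 -1;4.7 1 0 0 0 -0.9 -1;4.6 2.4 0 0 0 -1.7 -1;2 0 0 0 0 0 -1;0 0 0 0 0 0 -1;-4 0 0 0 0 0 -1;-10 0 0 0 0 0 -1;-15 0 0 0 0 0 -1;-15 0 0 0 0 0 -1;0 0 0 0 0 0 -1;0 0 0 0 0 0 -1'
python3 look.py -.01 0 6
```

```text
time: 11.3
ee_pos: [0.5212, 0.1059, 0.0414]
tcp_rot: [-3.14, 0.079, -0.001]
contact_force: [0.1, -0.3, 0.4]
width: 0.0006
grasp_force: 0.0
tcp [-0.1708 -0.0081] 0.0414 yaw 2.5 F bay [ 0.15 -0.31] 11.3
org [-0.009   0.0001] 102.0 along 0.162 lat 0.0012
```

Almost home. I'll let it coast to rest, back further off, and check.

```bash
python3 -m pendant '-5 0 0 0 0 0 -1;0 0 0 0 0 0 -1;0 0 0 0 0 0 -1;0 0 0 0 0 0 -1;0 0 0 0 0 0 -1;0 0 0 0 0 0 -1;0 0 0 0 0 0 -1;0 0 0 0 0 0 -1;0 0 0 0 0 0 -1;0 0 0 0 0 0 -1;0 0 0 0 0 0 -1;0 0 0 0 0 0 -1;0 0 0 0 0 0 -1;0 0 0 0 0 0 -1;0 0 0 0 0 0 -1;0 0 0 0 0 0 -1;0 0 0 0 0 0 -1;0 0 0 0 0 0 -1;0 0 0 0 0 0 -1;0 0 0 0 0 0 -1'
python3 look.py -.005 0 7
python3 - <<'E'
from h import *
im=snap('top','top7.png'); g,s=loc('top',B,im); print('top',inbay(g),s)
E
```

```text
time: 13.35
ee_pos: [0.5161, 0.106, 0.0411]
tcp_rot: [-3.141, 0.079, -0.0]
contact_force: [-0.1, -0.5, 0.1]
width: 0.0004
grasp_force: 0.0
tcp [-0.1758 -0.0084] 0.0411 yaw 2.5 F bay [-0.04 -0.47] 13.35
org [-0.007  -0.0002] 101.0 along 0.169 lat 0.001
top [-0.00696942 -0.00065355] 87.60650980200508
```

View pics/s7.png

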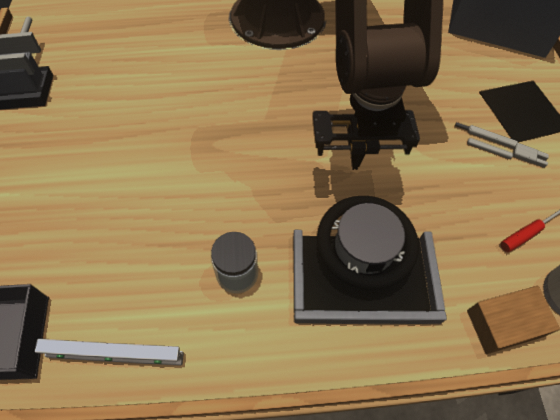

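The organizer sits in the bay at (368,240). Both cameras put it about 7 mm from home and at rest. The jar is unmoved at (234,254), the kerb is where it was, and the gripper is clear.

```bash
python3 -c "
from workcell import bot
print(bot.sign_off())"
```

```text
the job is handed in; nothing more can be done
None
```

The organizer is at rest in the bay about 7 mm short of centre (both cameras agree), with the jar and kerb unmoved and the gripper clear; I paused the push four times for about 0.05 s to take pictures, so touch may have broken briefly then, and the job is handed in with no verdict returned.

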